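Feel for the release notch of a length stop

ROBOT

A 6-joint arm with a two-finger parallel gripper is mounted at the origin on the work surface. World frame = base frame: x ahead of the robot, y to its left, z up, the work surface at z = 0. Lengths are in mm, angles in degrees, forces in N, time in s.
With the tool pointing down it reaches from about 400 to 925 mm from the base axis. Payload 12.5 kg.
Tool frame: the origin (TCP) lies midway between the tips of the shut fingers; the grasp point (between the pads) lies 19 mm behind it; y points along the fingers, x is the direction in which the jaws open and shut, and the axes are right-handed (so a half turn about y gives the same grasp; the last joint's range is limited). The gripper opens to 95 mm and grips with 3 to 60 N. Pads are 20 mm wide; open, the fingers measure 119 mm over their backs; the gripper's body (75 mm by 180 mm) begins 59 mm behind the grasp point.
Start: joints at [70.325, 28.126, 89.318, -0, 62.55, -6.05], TCP at [147.21, 607.434, 214.661] pointing down, gripper open.
Joint ranges: [-177.58, 177.58], [-47.91, 125.51], [2.72, 160], [-65.01, 245.01], [3.68, 167.84], [-153.87, 153.87]. Speed limits (degrees/s): [127.2, 127.2, 159.86, 180, 180, 180].

INTERFACE

Orientations are given as [roll, pitch, yaw] about the fixed x, y, z axes, in that order (R = Rz(yaw) Ry(pitch) Rx(roll)).
In Python, from rig import env gives the robot as it stands.
- The arm moves only by the shell command python3 -m handwheel 'ROWS' [FORCE]. ROWS is a JSON object of lists of equal length, an entry for each row: "linear": the shift along the tool's x, y, z in m, a list of three; "delta_rot": the turn, a rotation vector about the tool's x, y, z in rad, a list of three; "grip": the opening, from 0 (shut) to 1 (fully open). In form: {"linear": [[tx, ty, tz], ...], "delta_rot": [[ax, ay, az], ...], "grip": [grip, ...]}. A call has 1 to 12 rows; each row is the pose to reach, as a shift and turn from the pose commanded when the call began, along the tool's axes at that moment; what a row does not reach only later rows make up. A row lasts 1/8 s, in which the tool goes at most 62.5 mm and 10.7 degrees, less where a joint would pass 70% of its speed; a pose out of reach is approached as far as the arm can. A call with a gripper value outside its range is refused whole. The fingers move at their own pace and stop on an object; FORCE is the grip in N (left out, the last holds). Time passes only in rows, so rows that repeat a pose let the fingers close. It gives the time, the measured TCP pose, the force and the opening at its end, in the units of the state.
- env.get_obs(): the state, without advancing time (a new reading comes with each control period).
- env.capture(name): name is "scene" or "side" or "wrist"; returns a dict with "img" (480x640x3 uint8, red, green, blue), "range_z" (480x640 float32, mm along the optical axis (not along the pixel's ray), 0 where there is no reading), "fx", "fy", "cx", "cy" (pixels), "world_from_camera" (4x4, takes a point from camera to world coordinates). Camera axes: x right, y down, z forward; pixel columns grow to the right and rows downward; lengths in mm; the calibration is good to about 2 mm. A picture is of the moment at which its call begins.
- env.sign_off(): hands the job in, once; it reports no verdict.
The state is a dict: "time": time; "q": joint angles; "dq": joint speeds; "effort": joint torques, N m; "position": TCP position; "eef_rot": TCP orientation; "ft_force": force on the tool from outside, world axes, zero at the start; "torque": the same for the moment, N m; "opening": finger opening in mm.
Only numpy, scipy, OpenCV 4.12 (cv2) and the standard library are available. Lean on these libraries where they do the work, as an engineer would, in place of code of your own. Each camera call takes 0.05 s, during which the arm holds its last target.

TASK

Unlock the length stop on the workshop bench: put a closed fingertip on the top edge of its steel bar close to either clamp, slide it gently along the edge towards the other clamp until you find the notch, then press the brass tongue inside the notch fully down and take the hand away. Only touch and press: leave the tools, the tube and everything else on the bench where they are.

Things in the scene. Friction and masses are not known exactly. Their poses are not given: they have to be found in the camera images.
- stop_base: The length stop, fixed to the bench. Green plate, x -75 to +45, y -175 to +175 mm, 12 mm thick. Origin on the bench under the bar; z up, y along the bar. Two green clamps hold the bar at |y| 140 to 175 mm, 56 mm wide in x, 90 mm high (screw heads 96). Elsewhere nothing beside the bar is higher than 46 mm (red block, x -65 to -25, y +105 to +125). More than 50 N on it does damage.
- edge_mid (a point): Point on the bar's top edge midway between the clamps, 80 mm above the bench. The steel flat bar stands on edge along the fixture's y, 16 mm thick, its top flat, level and straight, free for 140 mm either way to the clamps. The bar is clamped fast, at another setting each time, and sticks out past the clamps. On the same axes as the fixture.
- edge_left (a point): Where the free top edge meets the clamp at the fixture's +y end (y = +140 mm, z = 80 mm). The bar has ONE notch, 40 mm long in y, cut from above through its whole thickness; its centre lies anywhere within 55 mm of edge_mid either way. Its place is not given: find it.
- edge_right (a point): Where the free top edge meets the clamp at the fixture's -y end (y = -140 mm, z = 80 mm). In the notch, 10 mm below the edge, is the flat top of the brass tongue, 36 mm long (y) by 13 mm (x), centred in the notch.
- tongue (a joint): Travel of the brass release tongue in the notch, m: 0 = as found (top 10 mm below the bar's edge), 0.010 = fully down at its stop (top 20 mm below the edge). It moves straight down, resists with about 4 N and stays where it is left; it does not spring back.
- tube: Loose square steel tube 25 x 25 x 150 mm lying along the fixture's y on the base plate in front of the bar, its top 37 mm above the bench. Origin: centre of its underside. Leave alone.
- wrench: Loose wrench lying on the bench near the robot's side of the fixture, about 180 mm long along its own x. Leave alone.
- hammer: Loose hammer lying on the bench beyond the fixture, about 280 mm long along its own x. Leave alone.
- tub: Loose white tub with a blue cap, 68 mm across, 50 mm high, beyond the fixture. Origin: centre of its underside. Leave alone.
- spray: Loose red spray can, 58 mm across, 120 mm high, standing on the left of the bench. Leave alone.
- collar: Loose copper-coloured collar, 60 mm across, 30 mm high, on the right of the bench. Leave alone.
- driver: Loose screwdriver with an orange handle on the left of the bench, lying along its own x. Leave alone.

How it is judged:
By the outcome, as a careful person would: the job done as asked, in the order asked, and still so for the second after the job is handed in, with the robot touching nothing.
It also fails if it takes over 58 s, if anything falls off the work surface, if the arm or the gripper's body presses on something with over 40 N, if the wrist force passes 120 N, or if a joint passes its speed limit or range.

## Working session

There is one attempt and no reset: what is moved stays moved. The work goes in short steps, Python scripts to look and compute and a shell command to move; the robot and the scene stay as the last step left them, time stands still between calls to the robot, and variables do not carry over. Pictures are saved under pics/ and viewed, and the job is handed in when it is done.

```bash
mkdir -p pics; ls; python3 - <<'E'
from rig import env
import cv2
o=env.get_obs(); print(o)
for n in ["scene","side","wrist"]:
    c=env.capture(n); cv2.imwrite(f"pics/{n}0.png",c["img"][:,:,::-1]); print(n,c["fx"],c["cx"],c["cy"],c["world_from_camera"].round(3).tolist(),(c["range_z"]>0).mean())
E
```

```text
pics
{'time': 0.0, 'q': array([ 7.03238869e+01,  2.81642189e+01,  8.93503794e+01,  1.65381295e-03,
        6.25491409e+01, -6.05039595e+00]), 'dq': array([ 0.00184821, -0.01497862, -0.00767087, -0.01531251, -0.0896812 ,
        0.01440451]), 'effort': array([ 2.40480033e-03, -6.12640214e+01, -2.58178210e+01,  6.93633920e-02,
        4.82752465e-02, -8.12989288e-05]), 'position': array([147.124351  , 607.18507855, 214.0594467 ]), 'eef_rot': array([-8.99918231e+01,  6.32295577e-02,  7.63735241e+01]), 'ft_force': array([ 0.41039565,  0.16770126, -0.56389105]), 'torque': array([ 0.01047952, -0.04870671,  0.03945885]), 'opening': 95.16165575151456}
scene 498.3497341488128 314.1416281577016 228.88105790485486 [[0.303, 0.824, -0.478, 1154.567], [0.953, -0.268, 0.141, -180.05], [-0.012, -0.498, -0.867, 1163.477], [0.0, 0.0, 0.0, 1.0]] 0.9959505208333334
side 435.61953683818376 315.85339536611747 244.81586809657682 [[-1.0, -0.014, 0.009, 525.852], [-0.016, 0.718, -0.696, 823.788], [0.003, -0.696, -0.718, 927.222], [0.0, 0.0, 0.0, 1.0]] 0.995966796875
wrist 362.30385242519765 311.93272999179027 234.76208477450206 [[0.236, 0.942, 0.24, 79.146], [0.972, -0.228, -0.06, 624.676], [-0.001, 0.248, -0.969, 384.18], [0.0, 0.0, 0.0, 1.0]] 0.986181640625
```

View pics/scene0.png

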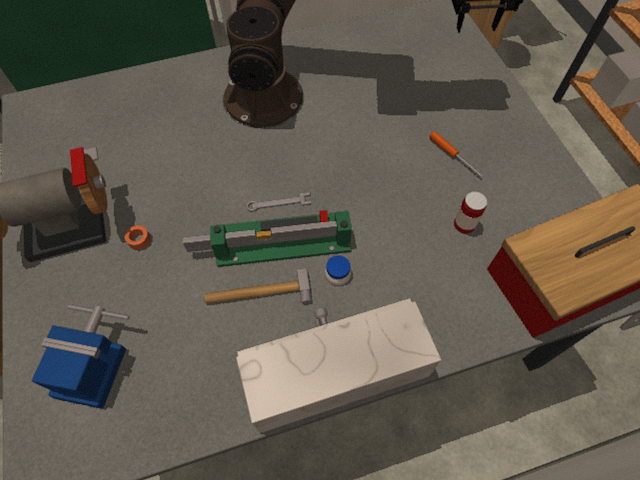

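View pics/side0.png

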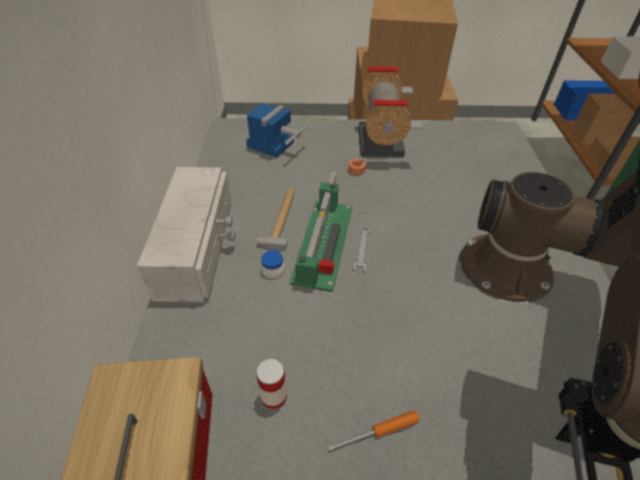

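View pics/wrist0.png

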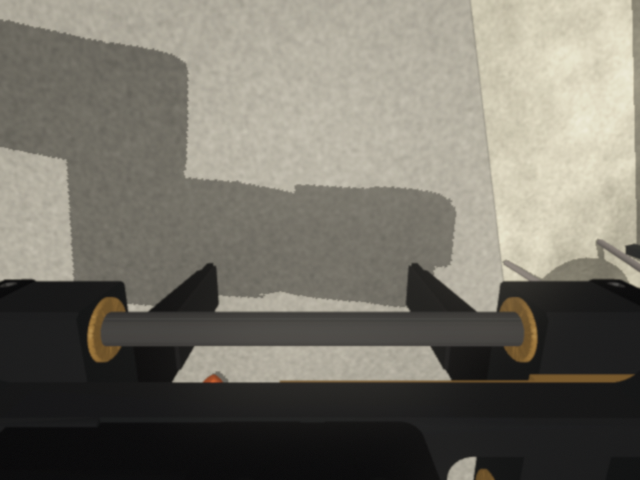

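The scene view shows the stop with its red block at (324,216), clamps at about (218,240) and (344,225), and a yellow patch at (264,234) that may be the brass. The side view shows the same fixture at (322,235). Next I measure the fixture pose.

```bash
cat > h.py <<'E'
from rig import env
import numpy as np, cv2
def cloud(c):
    v,u=np.mgrid[0:480,0:640]; z=c["range_z"].astype(float)
    p=np.stack([(u-c["cx"])/c["fx"]*z,(v-c["cy"])/c["fy"]*z,z],-1)
    T=c["world_from_camera"]; return p@T[:3,:3].T+T[:3,3]
def ray(c,u,v,z):
    T=c["world_from_camera"]; d=T[:3,:3]@np.array([(u-c["cx"])/c["fx"],(v-c["cy"])/c["fy"],1.]); o=T[:3,3]
    return o+d*(z-o[2])/d[2]
E
python3 - <<'E'
from h import *
for n,roi in (("scene",(170,195,370,275)),("side",(270,160,370,300))):
    c=env.capture(n); P=cloud(c); hsv=cv2.cvtColor(c["img"],cv2.COLOR_RGB2HSV)
    m=np.zeros((480,640),bool); x0,y0,x1,y1=roi; m[y0:y1,x0:x1]=1
    g=m&(hsv[...,0]>55)&(hsv[...,0]<90)&(hsv[...,1]>100)
    z=P[...,2]
    r=m&((hsv[...,0]<8)|(hsv[...,0]>172))&(hsv[...,1]>150)
    y=m&(hsv[...,0]>14)&(hsv[...,0]<32)&(hsv[...,1]>120)
    bar=m&(z>72)&(z<86)&(hsv[...,1]<60)
    print(n,"green",g.sum(),"top",[P[g&(z>82)].mean(0).round(1)])
    for nm,k in(("clamp",g&(z>82)),("red",r&(z>38)),("yellow",y),("bar",bar)):
        nn,l,s,ce=cv2.connectedComponentsWithStats(k.astype(np.uint8))
        for i in range(1,nn):
            if s[i,4]>12: 
                q=P[l==i]; print(nm,s[i].tolist(),ce[i].round(1),"med",np.median(q,0).round(1),"min",q.min(0).round(0),"max",q.max(0).round(0))
    q=P[bar][:,:2]; vx,vy,xx,yy=cv2.fitLine(q.astype(np.float32),cv2.DIST_HUBER,0,.01,.01).ravel(); print("bar line",vx,vy,xx,yy,"dir",np.degrees(np.arctan2(vy,vx)),"z",np.median(P[bar][:,2]))
    pg=P[g&(z<25)][:,:2]; print("plate rect",cv2.minAreaRect(pg.astype(np.float32)))
    x0,y0,x1,y1=roi
    s=4 
    cv2.imwrite(f"pics/{n}_crop.png",cv2.resize(c["img"][y0:y1,x0:x1,::-1],None,fx=4,fy=4,interpolation=cv2.INTER_CUBIC))
E
```

```text
scene green 3018 top [array([554.4, -98.8, 125.8])]
clamp [335, 212, 16, 20, 204] [342.5 221.1] med [559.4  68.4  90.1] min [534.  50.  83.] max [593.  87.  97.]
clamp [211, 225, 15, 22, 236] [217.8 236.3] med [ 510.5 -239.2   90.7] min [ 476. -260.   82.] max [1155. -180. 1163.]
red [320, 210, 9, 12, 84] [323.6 215.8] med [508.5  36.7  47.3] min [489.  26.  40.] max [546.  47.  82.]
yellow [256, 230, 15, 9, 111] [263.3 234.3] med [ 525.7 -129.    68.8] min [ 482. -148.   12.] max [ 533. -111.   75.]
bar [271, 221, 66, 14, 454] [302.9 227.3] med [542.8 -31.1  80. ] min [ 517. -109.   72.] max [567.  54.  85.]
bar [225, 230, 31, 11, 217] [239.5 234.3] med [ 513.9 -187.    80.2] min [ 495. -224.   72.] max [ 529. -149.   86.]
bar [183, 234, 28, 10, 197] [196.5 238.8] med [ 493.5 -291.3   79.8] min [ 478. -325.   72.] max [ 506. -257.   85.]
bar line 0.18786786 0.9821943 526.0152 -124.11421 dir 79.171616 z 79.98325751859011
plate rect ((518.7808837890625, -81.59797668457031), (346.28472900390625, 119.67749786376953), 78.915771484375)
side green 813 top [array([536.4,  -4.7, 114.8])]
cla
[... 287 characters left out ...]
] min [489.  26.  38.] max [527.  52.  52.]
yellow [320, 211, 5, 6, 24] [322.  213.9] med [ 520.6 -133.6   70.9] min [ 515. -146.   61.] max [ 527. -123.   75.]
bar [328, 172, 8, 11, 60] [331.6 177.1] med [ 490.1 -297.7   80.7] min [ 480. -328.   74.] max [ 503. -272.   84.]
bar [320, 191, 11, 20, 114] [324.8 200.3] med [ 512.1 -182.8   80.8] min [ 497. -225.   72.] max [ 527. -144.   85.]
bar [306, 217, 17, 40, 249] [314.1 236.6] med [541.8 -27.   81.4] min [ 520. -109.   72.] max [562.  47.  86.]
bar line 0.1834953 0.9830206 526.9794 -107.44337 dir 79.426575 z 81.11213789549265
plate rect ((516.9507446289062, -74.60006713867188), (341.60614013671875, 110.57201385498047), 79.42108917236328)
```

View pics/scene_crop.png

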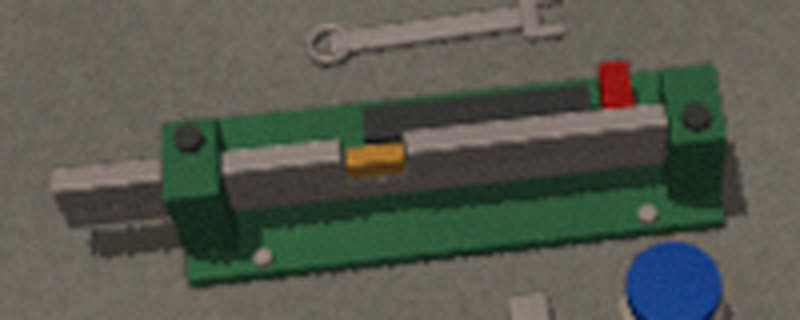

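View pics/side_crop.png

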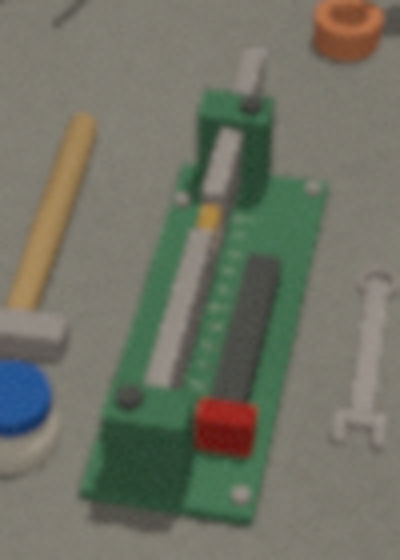

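The stop sits at about (534,-84.5) with its y axis at 79.2° in world. The brass is at fixture y ≈ -45, so I will start the slide from the right clamp. First move is to the middle of the bench with the fingers shutting.

```bash
python3 -m handwheel '{"linear":[[-0.01,0,-0.014],[-0.035,0,-0.046],[-0.065,0,-0.086],[-0.095,0,-0.126],[-0.125,0,-0.166],[-0.155,0,-0.206],[-0.185,0,-0.246],[-0.215,0,-0.286],[-0.245,0,-0.326],[-0.275,0,-0.366],[-0.305,0,-0.406],[-0.317,0,-0.42]],"delta_rot":[[0,0,0],[0,-0.01,0],[0,-0.02,0],[0,-0.03,0],[0,-0.04,0],[0,-0.049,0],[0,-0.049,0],[0,-0.049,0],[0,-0.049,0],[0,-0.049,0],[0,-0.049,0],[0,-0.049,0]],"grip":[0,0,0,0,0,0,0,0,0,0,0,0]}' 20
```

```text
time: 1.75
position: [481.7, 197.8, 214.6]
eef_rot: [-90.0, 0.0, 79.0]
ft_force: [-0.2, 0.4, -0.1]
opening: 0.1
```

```bash
python3 -m handwheel '{"linear":[[-0.01,0,-0.004],[-0.035,0,-0.014],[-0.065,0,-0.026],[-0.095,0,-0.038],[-0.125,0,-0.05],[-0.155,0,-0.062],[-0.185,0,-0.074],[-0.215,0,-0.086],[-0.24,0,-0.096],[-0.26,0,-0.103],[-0.27,0,-0.106],[-0.27,0,-0.106]],"delta_rot":[[0,0,0],[0,0,0],[0,0,0],[0,0,0],[0,0,0],[0,0,0],[0,0,0],[0,0,0],[0,0,0],[0,0,0],[0,0,0],[0,0,0]],"grip":[0,0,0,0,0,0,0,0,0,0,0,0]}' 20
python3 - <<'E'
from h import *
o=env.get_obs();print(o["position"],o["eef_rot"],o["ft_force"],o["q"])
c=env.capture("wrist"); cv2.imwrite("pics/w1.png",c["img"][:,:,::-1]); P=cloud(c); z=P[...,2]; hsv=cv2.cvtColor(c["img"],cv2.COLOR_RGB2HSV)
bar=(z>76)&(z<84)&(hsv[...,1]<60)&(abs(P[...,0]-534)<60)&(abs(P[...,1]+84)<170)
y=(hsv[...,0]>14)&(hsv[...,0]<32)&(hsv[...,1]>120)&(z>55)&(z<75)
e=np.array([np.cos(np.radians(79.18)),np.sin(np.radians(79.18))]);f=np.array([e[1],-e[0]]);O=np.array([534,-84.5])
for nm,k in(("bar",bar),("y",y)):
    nn,l,s,ce=cv2.connectedComponentsWithStats(k.astype(np.uint8))
    for i in range(1,nn):
        if s[i,4]>40:
            q=P[l==i]; d=q[:,:2]-O; print(nm,s[i].tolist(),"y",np.percentile(d@e,[1,50,99]).round(1),"x",np.percentile(d@f,[2,50,98]).round(1),"z",np.median(q[:,2]).round(1), "line",cv2.fitLine(q[:,:2].astype(np.float32),cv2.DIST_HUBER,0,.01,.01).ravel())
E
```

```text
time: 3.25
position: [534.0, -84.6, 214.5]
eef_rot: [-90.0, -0.0, 79.2]
ft_force: [-0.1, -0.0, 0.5]
opening: 0.3
[533.97784946 -84.63300162 214.54585878] [-8.99855163e+01 -1.12977402e-02  7.91625204e+01] [-0.05594962 -0.03080516  0.53515157] [-1.60125362e+01  2.12926054e+01  1.01181143e+02  1.17865436e-02
  5.75416960e+01 -9.51813851e+01]
bar [282, 211, 195, 21, 3624] y [-23.3  57.2 139.5] x [-12.2  -4.5   3.6] z 79.8 line [ 1.8622102e-01  9.8250788e-01  5.4042279e+02 -2.6631865e+01]
bar [147, 212, 90, 20, 1677] y [-140.1 -102.6  -65.5] x [-12.   -4.6   3.5] z 79.8 line [ 1.8796059e-01  9.8217654e-01  5.1020566e+02 -1.8440042e+02]
y [241, 210, 41, 16, 612] y [-62.2 -44.5 -27.4] x [-10.6  -5.1   1.4] z 69.8 line [ 1.84688687e-01  9.82797086e-01  5.20624451e+02 -1.27289505e+02]
```

View pics/w1.png

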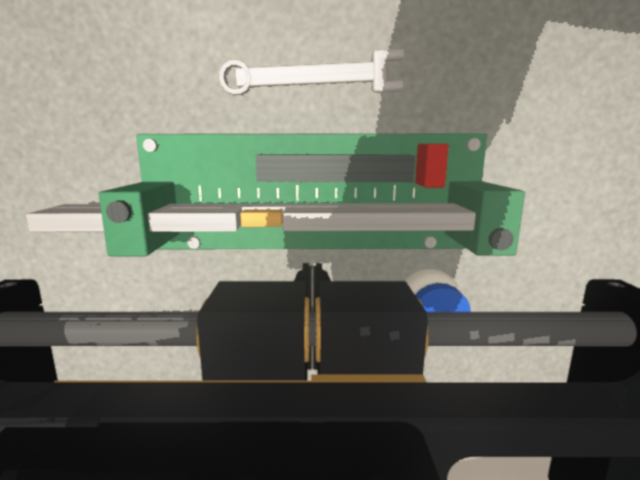

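The wrist view shows the bar between the clamps from (150,217) to (475,217), with the brass in the notch at (261,218). Its extent along y agrees with the fixture pose. Its x is 4.5 mm off the scene estimate, so I cross-check with tighter masks.

```bash
python3 - <<'E'
from h import *
e=np.array([np.cos(np.radians(79.18)),np.sin(np.radians(79.18))]);f=np.array([e[1],-e[0]]);O=np.array([534,-84.5])
for n in("scene","side","wrist"):
    c=env.capture(n); P=cloud(c); z=P[...,2]; hsv=cv2.cvtColor(c["img"],cv2.COLOR_RGB2HSV)
    d=P[...,:2]-O; X=d@f; Y=d@e
    bar=(abs(z-80)<4)&(hsv[...,1]<70)&(abs(X)<25)&(abs(Y)<136)
    if bar.sum()<20: print(n,bar.sum());continue
    # per-Y bin centre
    print(n,bar.sum(),"x",np.percentile(X[bar],[3,10,50,90,97]).round(1),"z",np.median(z[bar]).round(1),"bins",[ (np.median(X[bar&(abs(Y-a)<15)]).round(1) if (bar&(abs(Y-a)<15)).sum()>5 else None) for a in(-110,-80,0,40,80,120)])
    pl=(abs(z-12)<4)&(hsv[...,0]>55)&(hsv[...,0]<90)&(hsv[...,1]>90)&(abs(X)<100)
    print("  plate X",np.percentile(X[pl],[1,99]).round(1),"Y",np.percentile(Y[pl],[1,99]).round(1))
    br=(hsv[...,0]>14)&(hsv[...,0]<32)&(hsv[...,1]>120)&(abs(z-70)<4)&(abs(X)<25)
    print("  brass",br.sum(),np.median(X[br]).round(1),np.percentile(Y[br],[2,50,98]).round(1))
E
```

```text
scene 529 x [-10.6  -9.1  -1.8   4.8   5.9] z 80.3 bins [np.float64(-1.9), np.float64(-1.4), np.float64(-2.5), np.float64(-2.2), np.float64(-0.8), np.float64(-1.7)]
  plate X [-73.7  42.7] Y [-165.6  164.7]
  brass 64 -0.3 [-61.3 -43.7 -29. ]
side 315 x [-10.2  -9.3  -2.6   4.1   5.3] z 81.0 bins [np.float64(-2.9), np.float64(-3.1), np.float64(-3.3), np.float64(-3.1), np.float64(-3.3), np.float64(-2.3)]
  plate X [-74.6  36.6] Y [-161.2  174.6]
  brass 18 -4.9 [-60.  -49.6 -39.7]
wrist 5102 x [-12.1 -11.4  -4.6   2.3   3.4] z 79.8 bins [np.float64(-4.6), np.float64(-4.5), np.float64(-4.6), np.float64(-4.6), np.float64(-4.6), np.float64(-4.5)]
  plate X [-77.1  38. ] Y [-169.7  146.6]
  brass 572 -4.9 [-62.1 -45.  -27.9]
```

I'll take X = -3 mm as the average of the views. Next: over Y = -120, then down to 18 mm above the edge.

```bash
python3 -m handwheel '{"linear":[[-0.02,0,0.003],[-0.05,0,0.003],[-0.085,0,0.003],[-0.11,0,0.003],[-0.12,0,0.003],[-0.12,0.01,0.003],[-0.12,0.035,0.003],[-0.12,0.065,0.003],[-0.12,0.09,0.003],[-0.12,0.108,0.003],[-0.12,0.116,0.003],[-0.12,0.116,0.003]],"delta_rot":[[0,0,0],[0,0,0],[0,0,0],[0,0,0],[0,0,0],[0,0,0],[0,0,0],[0,0,0],[0,0,0],[0,0,0],[0,0,0],[0,0,0]],"grip":[0,0,0,0,0,0,0,0,0,0,0,0]}' 20
python3 - <<'E'
from h import *
o=env.get_obs();print(o["position"],o["eef_rot"],o["ft_force"])
c=env.capture("wrist"); cv2.imwrite("pics/w2.png",c["img"][:,:,::-1])
c=env.capture("side"); cv2.imwrite("pics/s2.png",cv2.resize(c["img"][150:310,240:400,::-1],None,fx=3.5,fy=3.5))
E
```

```text
time: 4.95
position: [508.7, -201.3, 98.2]
eef_rot: [-90.0, -0.0, 79.2]
ft_force: [-0.3, -0.9, 1.0]
opening: 0.4
[ 508.68964891 -201.28714269   98.2412914 ] [-8.99525367e+01 -2.28061986e-02  7.92231228e+01] [-0.3255133  -0.91874301  0.98356545]
```

View pics/w2.png

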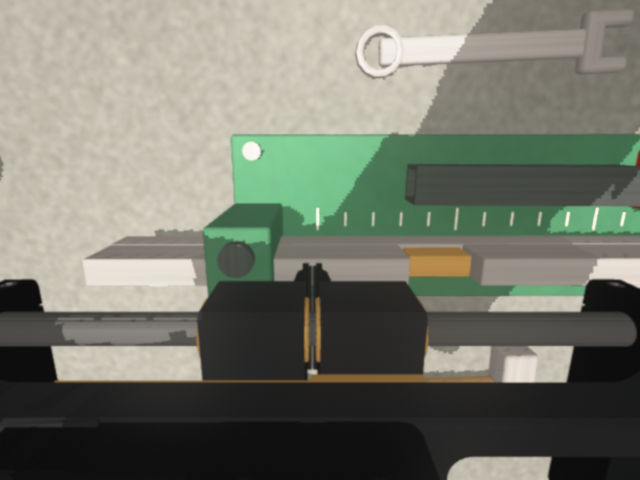

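View pics/s2.png

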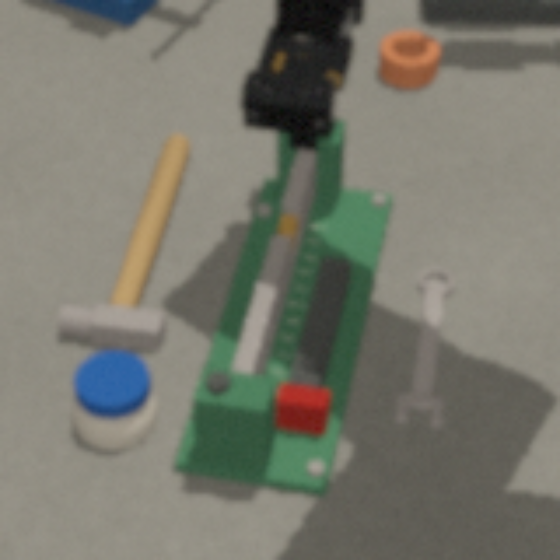

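The wrist view shows the shut fingertips at (312,268) over the bar, just clear of the right clamp, whose edge is at (280,240). Now a slow descent.

```bash
python3 -m handwheel '{"linear":[[0,0.005,0],[0,0.01,0],[0,0.013,0],[0,0.015,0],[0,0.016,0],[0,0.017,0],[0,0.017,0],[0,0.017,0]],"delta_rot":[[0,0,0],[0,0,0],[0,0,0],[0,0,0],[0,0,0],[0,0,0],[0,0,0],[0,0,0]],"grip":[0,0,0,0,0,0,0,0]}' 20
python3 -m handwheel '{"linear":[[0,0.0005,0],[0,0.001,0],[0,0.001,0]],"delta_rot":[[0,0,0],[0,0,0],[0,0,0]],"grip":[0,0,0]}' 20
```

```text
time: 6.05
position: [508.7, -202.0, 81.7]
eef_rot: [-90.0, -0.0, 79.2]
ft_force: [-0.7, -0.3, 0.8]
opening: 0.4
time: 6.42
position: [508.7, -201.9, 80.6]
eef_rot: [-90.0, -0.0, 79.2]
ft_force: [-0.9, 0.1, 0.3]
opening: 0.9
```

```bash
python3 -m handwheel '{"linear":[[0,0.0005,0],[0,0.0005,0]],"delta_rot":[[0,0,0],[0,0,0]],"grip":[0,0]}' 20
python3 -m handwheel '{"linear":[[0,0.0005,0],[0,0.0005,0]],"delta_rot":[[0,0,0],[0,0,0]],"grip":[0,0]}' 20
```

```text
time: 6.68
position: [508.7, -202.0, 80.3]
eef_rot: [-90.0, -0.0, 79.2]
ft_force: [-1.0, 0.2, 3.3]
opening: 0.4
time: 6.92
position: [508.8, -202.0, 80.3]
eef_rot: [-90.0, 0.0, 79.2]
ft_force: [-3.2, 0.4, 9.6]
opening: 0.7
```

Contact is at z = 80.3, with about 9 N on the edge. Now the slide towards the other clamp.

```bash
python3 -m handwheel '{"linear":[[0.002,0,0],[0.005,0,0],[0.008,0,0],[0.011,0,0],[0.014,0,0],[0.017,0,0],[0.02,0,0],[0.023,0,0],[0.026,0,0],[0.029,0,0],[0.032,0,0],[0.035,0,0]],"delta_rot":[[0,0,0],[0,0,0],[0,0,0],[0,0,0],[0,0,0],[0,0,0],[0,0,0],[0,0,0],[0,0,0],[0,0,0],[0,0,0],[0,0,0]],"grip":[0,0,0,0,0,0,0,0,0,0,0,0]}' 20
python3 -m handwheel '{"linear":[[0.003,0,0],[0.006,0,0],[0.009,0,0],[0.012,0,0],[0.015,0,0],[0.018,0,0],[0.02,0,0]],"delta_rot":[[0,0,0],[0,0,0],[0,0,0],[0,0,0],[0,0,0],[0,0,0],[0,0,0]],"grip":[0,0,0,0,0,0,0]}' 20
```

```text
time: 8.43
position: [515.9, -168.4, 80.3]
eef_rot: [-90.1, 0.1, 79.2]
ft_force: [-1.8, -6.0, 6.3]
opening: 0.7
time: 9.3
position: [519.6, -148.7, 80.2]
eef_rot: [-90.1, 0.1, 79.2]
ft_force: [-2.0, -4.5, 6.9]
opening: 0.4
```

```bash
python3 -m handwheel '{"linear":[[0.003,0,0],[0.006,0,0],[0.008,0,0]],"delta_rot":[[0,0,0],[0,0,0],[0,0,0]],"grip":[0,0,0]}' 20
python3 -m handwheel '{"linear":[[0.002,0,0],[0.004,0,0],[0.004,0,0]],"delta_rot":[[0,0,0],[0,0,0],[0,0,0]],"grip":[0,0,0]}' 20
python3 -m handwheel '{"linear":[[0.002,0,0],[0.004,0,0],[0.004,0,0]],"delta_rot":[[0,0,0],[0,0,0],[0,0,0]],"grip":[0,0,0]}' 20
```

```text
time: 9.68
position: [520.4, -139.8, 79.4]
eef_rot: [-90.0, -0.0, 79.2]
ft_force: [0.3, 0.2, -0.1]
opening: 0.1
time: 10.05
position: [521.3, -136.0, 79.6]
eef_rot: [-90.0, -0.0, 79.2]
ft_force: [-0.2, -0.0, -0.6]
opening: 0.4
time: 10.42
position: [522.1, -132.1, 79.6]
eef_rot: [-90.0, -0.0, 79.2]
ft_force: [0.9, -0.2, -0.6]
opening: 0.2
```

The edge force fell to zero by Y ≈ -57 and the tip dropped to its commanded height, so the notch is found there, matching the pictures. I centre on Y = -45 and press.

```bash
python3 -m handwheel '{"linear":[[0.002,0,0],[0.004,0,0],[0.004,0.002,0],[0.004,0.004,0],[0.004,0.006,0],[0.004,0.008,0],[0.004,0.0095,0],[0.004,0.011,0],[0.004,0.0125,0],[0.004,0.0125,0]],"delta_rot":[[0,0,0],[0,0,0],[0,0,0],[0,0,0],[0,0,0],[0,0,0],[0,0,0],[0,0,0],[0,0,0],[0,0,0]],"grip":[0,0,0,0,0,0,0,0,0,0]}' 20
python3 -m handwheel '{"linear":[[0,0.0015,0],[0,0.003,0],[0,0.0045,0],[0,0.006,0],[0,0.006,0]],"delta_rot":[[0,0,0],[0,0,0],[0,0,0],[0,0,0],[0,0,0]],"grip":[0,0,0,0,0]}' 20
```

```text
time: 11.68
position: [522.8, -128.3, 67.0]
eef_rot: [-90.0, -0.0, 79.2]
ft_force: [0.1, -0.5, 2.0]
opening: 0.6
time: 12.3
position: [522.8, -128.3, 60.9]
eef_rot: [-90.0, -0.0, 79.2]
ft_force: [0.3, -0.2, 0.4]
opening: 0.2
```

```bash
python3 -m handwheel '{"linear":[[0,0.0005,0],[0,0.001,0],[0,0.001,0]],"delta_rot":[[0,0,0],[0,0,0],[0,0,0]],"grip":[0,0,0]}' 20
python3 -m handwheel '{"linear":[[0,0.0005,0],[0,0.001,0],[0,0.001,0]],"delta_rot":[[0,0,0],[0,0,0],[0,0,0]],"grip":[0,0,0]}' 20
```

```text
time: 12.68
position: [522.8, -128.3, 60.2]
eef_rot: [-90.0, -0.0, 79.2]
ft_force: [-1.7, -1.0, 5.3]
opening: 0.3
time: 13.05
position: [522.9, -128.3, 60.1]
eef_rot: [-90.1, 0.0, 79.2]
ft_force: [-4.2, 0.5, 16.3]
opening: 0.7
```

The tip stopped hard at z = 60.1 with 16 N, which is the stop. I'll press slightly more to confirm, then withdraw straight up.

```bash
python3 -m handwheel '{"linear":[[0,0.0005,0],[0,0.0005,0],[0,0.0005,0]],"delta_rot":[[0,0,0],[0,0,0],[0,0,0]],"grip":[0,0,0]}' 20
python3 -m handwheel '{"linear":[[0,-0.002,0],[0,-0.006,0],[0,-0.012,0],[0,-0.02,0],[0,-0.035,0],[0,-0.06,0],[0,-0.09,0],[0,-0.12,0],[0,-0.145,0],[0,-0.155,0],[0,-0.155,0],[0,-0.155,0]],"delta_rot":[[0,0,0],[0,0,0],[0,0,0],[0,0,0],[0,0,0],[0,0,0],[0,0,0],[0,0,0],[0,0,0],[0,0,0],[0,0,0],[0,0,0]],"grip":[0,0,0,0,0,0,0,0,0,0,0,0]}' 20
python3 - <<'E'
from h import *
e=np.array([np.cos(np.radians(79.18)),np.sin(np.radians(79.18))]);f=np.array([e[1],-e[0]]);O=np.array([534,-84.5])
print(env.get_obs()["ft_force"])
for n in("scene","side","wrist"):
    c=env.capture(n); cv2.imwrite(f"pics/{n}_end.png",c["img"][:,:,::-1]); P=cloud(c); z=P[...,2]; hsv=cv2.cvtColor(c["img"],cv2.COLOR_RGB2HSV)
    d=P[...,:2]-O; X=d@f; Y=d@e
    br=(hsv[...,0]>14)&(hsv[...,0]<32)&(hsv[...,1]>120)&(abs(z-63)<15)&(abs(X+3)<9)&(abs(Y+45)<25)
    print(n,br.sum(),np.percentile(z[br],[10,50,90]).round(1) if br.any() else "")
E
```

```text
time: 13.42
position: [523.0, -128.4, 60.0]
eef_rot: [-90.1, 0.0, 79.2]
ft_force: [-5.3, 1.8, 22.6]
opening: 0.3
time: 14.92
position: [522.4, -128.2, 212.8]
eef_rot: [-89.9, -0.0, 79.2]
ft_force: [0.5, 0.1, 0.9]
opening: 0.2
[0.50252356 0.1368043  0.93488618]
scene 84 [54.3 60.  63.1]
side 8 [57.4 61.2 62. ]
wrist 529 [58.9 59.8 60.8]
```

View pics/wrist_end.png

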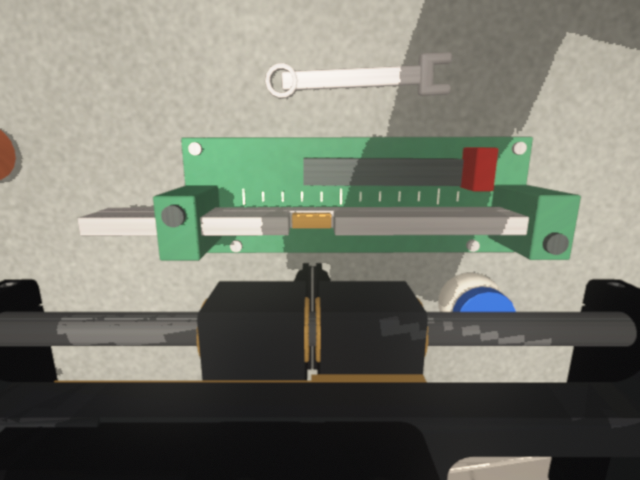

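View pics/side_end.png

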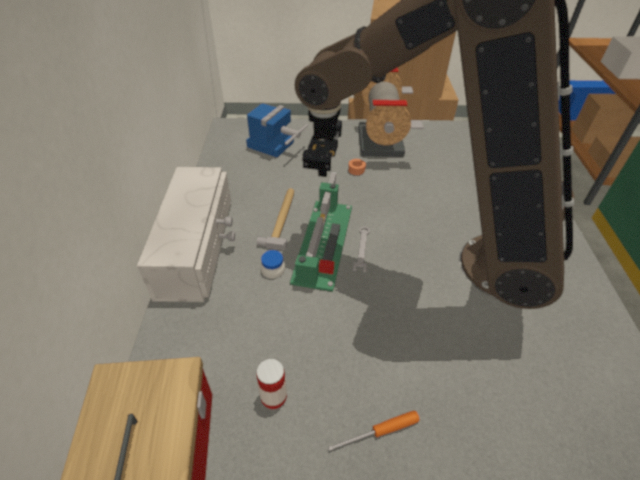

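The wrist view shows the tongue sunk in the notch at (312,220). Its depth reads 59.8, against 69.8 before the press. In the side view the hand is clear and the tools are where they were. Handing in.

```bash
python3 -c "
from rig import env
print(env.sign_off())"
```

```text
the job is handed in; nothing more can be done
None
```

The length stop's tongue is pressed fully down and the hand is clear. The job was handed in at about 15 s of the 58 s allowed; no verdict was reported.

- **Slide:** I put the shut fingertips on the bar's edge about 20 mm from the right (-y) clamp. I slid them towards the other clamp with roughly 6–10 N of downward force. Near y = -57 mm the force fell to zero, which marked the notch. I then moved to its centre at y = -45 mm.
- **Press:** the tongue met a hard stop at z ≈ 60.0 mm, where I pushed to 22.6 N. I then lifted the hand straight up to about 213 mm.
- **Last checks:** in the wrist camera the tongue's top went from 69.8 to 59.8 mm, which is the full 10 mm of travel. The scene camera read 60.0 mm and the side camera 61.2 mm, the latter from only 8 pixels. In the final wrist and side pictures nothing on the bench appeared to have moved. I judged that by eye and did not measure it.
- **Disagreement:** the cameras differed by about 3 mm on where the bar lies across its thickness. I used a middle value (x = -3 mm from my fixture estimate), and contact was good throughout.

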